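# Seat the check cell in the glaze colour reader

## Task

Put the square check cell upright into the well of the small grey light reader, turned so that its two clear glass faces look along the light path between the two barrels and its ribbed faces look across it. The spring in the well drags on the cell, so push it straight down until you feel it fully home on the rest at the bottom (nobody noted how high that is set), keep it pressed there with a steady 10 N or so for about a second, never with 25 N or more and without forcing it sideways, then let go of it. Leave the star cutter, the sprinkle tub and the drinking glass where they stand.

Things in the scene. Friction and masses are not known exactly. Their poses are not given: they have to be found in the camera images.
- cell_mid (a point): Centre, half-way up, of the loose check cell: upright square bar 24 x 24 x 84 mm, about 80 g, standing on the table. Its +-x faces are the clear glass panes, its +-y faces the white upright-ribbed plates; z up. Black cap (top 12 mm), black foot with 4 mm round lower edges. Either clear face may look either way. When home its lowest 21 to 32 mm are in the well: hold it by its upper half.
- mouth (a point): Centre of the mouth of the reader's well, level with its deck, 47 mm above the table; x is the light path, y across it, z up. In the well is a firm, fixed rubber-topped rest (the seat), 18 mm square, set by hand 21 to 32 mm below this point; where is not reported and must be felt. With the cell home its centre is thus 21 to 10 mm above this point. Pushing on past touch soon raises the force.
- reader: Grey light reader fixed to the table: block 72 x 72 mm, deck 47 mm high, nothing on it higher; a barrel on its +x and -x sides (132 mm over the ends), x the light path. Origin under its centre. Well: rigid walls at x = +-13 mm (1 mm play each side of the cell) and y = -12 mm (touching the home cell); at the +y side a leaf spring, wall behind it at +16 mm. Lead-ins at the mouth: 2.5 mm wide, 6 mm deep.
- leaf (a joint): How far (m, 0 to 0.0055) the sprung steel leaf in the well is pushed back toward the reader's +y. At 0 its face is at y = +10 mm and bears ever more from 2 to 17 mm below the deck, then evenly, with 1.2 N plus 0.8 N per mm. So the cell may be let in up to 3 mm toward +y; let go, it is pushed against the y = -12 mm wall. The leaf makes the cell drag by about 3 to 12 N on its way down: it does not fall home by itself.
- cutter_star: Steel star biscuit cutter, 57 x 55 x 22 mm, loose bystander; origin at the centre of its underside.
- sprinkle_tub: Round sugar-sprinkle tub, 44 mm across and 70 mm tall, loose bystander; origin at the centre of its underside.
- tumbler: Clear drinking glass, 81 mm across and 91 mm tall, loose bystander; origin at the centre of its underside.
There are look-alikes about, which are no part of the job. Of the things that look like the part that bears cell_mid, the larger one is meant.

How it is judged:
By the outcome, as a careful person would: the job done as asked, in the order asked, and still so for the second after the job is handed in, with the robot touching nothing.
It also fails if it takes over 61 s, if anything falls off the work surface, if the arm or the gripper's body presses on something with over 40 N, if the wrist force passes 120 N, or if a joint passes its speed limit or range.

## Robot

A 6-joint arm with a two-finger parallel gripper is mounted at the origin on the work surface; the furniture and walls round the work are solid. World frame = base frame: x ahead of the robot, y to its left, z up, the work surface at z = 0. Lengths are in m, angles in rad, forces in N, time in s.
With the tool pointing down it reaches from about 0.275 to 0.85 m from the base axis. Payload 5.2 kg.
Tool frame: the origin (TCP) lies midway between the tips of the shut fingers; the grasp point (between the pads) lies 19 mm behind it (r.grip_depth is the distance from the TCP to the grasp point, in m); z points along the fingers, y is the line along which they close (so a half turn about z gives the same grasp; the last joint's range is limited). The gripper opens to 85 mm and grips with 20 to 120 N. Pads are 22 mm wide; open, the fingers measure 114 mm over their backs; the gripper's body (76 mm by 85 mm) begins 54 mm behind the grasp point. The pads swing forward as they close: fully open they stand 13 mm farther back than shut.
Start: joints at [1.026, 0.259, 1.535, -0, 1.348, -0.203], TCP at [0.184, 0.518, 0.231] pointing down, gripper open.
Joint ranges: [-3.14, 3.14], [-0.91, 2.08], [0.19, 2.58], [-1.22, 4.36], [0.22, 2.71], [-3.12, 3.12]. Speed limits (rad/s): [2.57, 2.57, 3.14, 3.14, 3.14, 3.14].

## Interface

Orientations are given as [roll, pitch, yaw] about the fixed x, y, z axes, in that order (R = Rz(yaw) Ry(pitch) Rx(roll)).
In Python, from bench import sensors, camera, workorder, r gives the robot as it stands.
- The arm moves only by the tool send_rows, never from a script. Its argument "steps" is one flat list of numbers, 7 for each row, row after row: the shift along the tool's x, y, z scaled (see below), then the turn, a rotation vector about the tool's x, y, z scaled (see below), then the closure, from -1 (fully open) to 1 (shut). In form: [dx, dy, dz, wx, wy, wz, jaw, dx, dy, dz, wx, wy, wz, jaw, ...]. A call has 1 to 10 rows; each row is the pose to reach, as a shift and turn from the pose commanded when the call began, along the tool's axes at that moment; what a row does not reach only later rows make up. The controller multiplies each number of a shift by 0.3 m and each number of a turn by pi/2 rad. A row lasts 1/12 s, in which the tool goes at most 41.7 mm and 7.16 degrees, less where a joint would pass 70% of its speed; a pose out of reach is approached as far as the arm can. A call with a number of a shift or a turn outside -1 to 1 is refused whole. A call with a gripper value outside its range is refused whole. The fingers move at their own pace and stop on an object; "newtons" is the grip in N (left out, the last holds). Time passes only in rows, so rows that repeat a pose let the fingers close. It gives the time, the measured TCP pose, the force, the opening and the grip force at its end, in the units of the state.
- sensors.sense(): the state, without advancing time (a new reading comes with each control period).
- camera(name): name is "scene" or "side" or "wrist"; returns a dict with "frame" (400x640x3 uint8, red, green, blue), "mtx" (3x3 intrinsics, pixels), "k1" (the pictures are not rectified: a ray, as slopes to the right and down, at radius r is drawn at 1 + k1 r^2 times it, then the intrinsics apply), "extrinsics" (4x4, takes a point from world to camera coordinates). Camera axes: x right, y down, z forward; pixel columns grow to the right and rows downward; lengths in m; the calibration is good to about 2 mm. A picture is of the moment at which its call begins. There is no depth.
- workorder.sign_off(): hands the job in; it is judged then, once.
The state is a dict: "time": time; "q": joint angles; "joint_vel": joint speeds; "tau": joint torques, N m; "eef_pos": TCP position; "tcp_rot": TCP orientation; "wrist_force": force on the tool from outside, world axes, zero at the start; "ft_torque": the same for the moment, N m; "gripper_width": finger opening in m; "gripper_force": force on a finger pad.
Only numpy, scipy, OpenCV 4.12 (cv2) and the standard library are available. Lean on these libraries where they do the work, as an engineer would, in place of code of your own. Each camera call takes 0.05 s, during which the arm holds its last target. There are 200 camera calls.

## Working session

There is one attempt and no reset: what is moved stays moved. The work goes in short steps, Python scripts to look and compute and a tool call to move; the robot and the scene stay as the last step left them, time stands still between calls to the robot, and variables do not carry over. Pictures are saved under pics/ and viewed, at most 10 in all, crops included, and the job is handed in when it is done.

Besides the shell and the picture viewer there is one more tool, called after "Request:" by a JSON object that holds its "name" and its "arguments", one argument or row to a line. send_rows: Moves the arm, as the interface text tells. Its arguments: {"type":"object","properties":{"steps":{"type":"array"},"newtons":{"type":"number"}},"required":["steps"]}

```bash
mkdir -p pics; python3 - <<'E'
from bench import sensors,camera,r
import cv2,numpy as np
s=sensors.sense();print({k:np.round(v,4).tolist() for k,v in s.items()})
for n in("scene","side"):
    c=camera(n);cv2.imwrite(f"pics/{n}0.png",c["frame"][:,:,::-1]);print(n,c["mtx"].tolist(),c["k1"],np.round(c["extrinsics"],4).tolist())
E
```

```text
{'time': 0.0, 'q': [1.0262, 0.2594, 1.5361, -0.0, 1.348, -0.2028], 'joint_vel': [-0.0008, -0.0003, -0.0009, -0.0001, 0.0017, -0.0013], 'tau': [-0.0021, -44.6026, -29.0577, -0.0003, 0.0119, -0.0], 'eef_pos': [0.1841, 0.5177, 0.2305], 'tcp_rot': [-3.1397, -0.0004, 2.7998], 'wrist_force': [-0.5612, -0.2711, -0.3875], 'ft_torque': [-0.0224, -0.0256, -0.0132], 'gripper_force': 0.0, 'gripper_width': 0.0856}
scene [[439.50285996856144, 0.0, 325.05874308860587], [0.0, 439.50285996856144, 207.5640656042906], [0.0, 0.0, 1.0]] -0.07982776706259263 [[0.6226, -0.7822, -0.0217, -0.2834], [-0.4855, -0.3644, -0.7947, 0.3353], [0.6137, 0.5053, -0.6067, 0.6431], [0.0, 0.0, 0.0, 1.0]]
side [[427.7942909728491, 0.0, 320.4760938127804], [0.0, 427.7942909728491, 204.1157287595076], [0.0, 0.0, 1.0]] -0.006780533694043614 [[0.9992, 0.0302, -0.026, -0.5396], [-0.0095, -0.4526, -0.8917, 0.1084], [-0.0387, 0.8912, -0.4519, 1.1302], [0.0, 0.0, 0.0, 1.0]]
```

View pics/scene0.png

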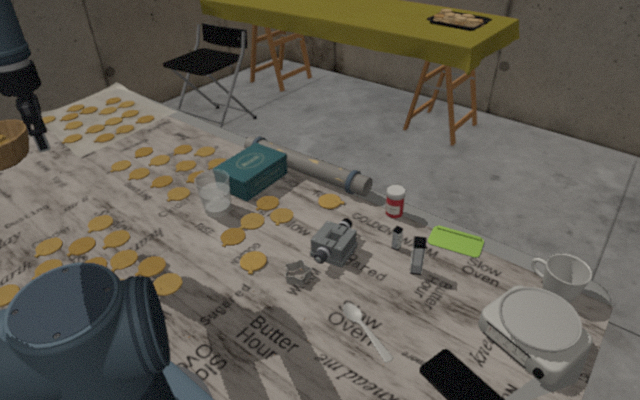

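View pics/side0.png

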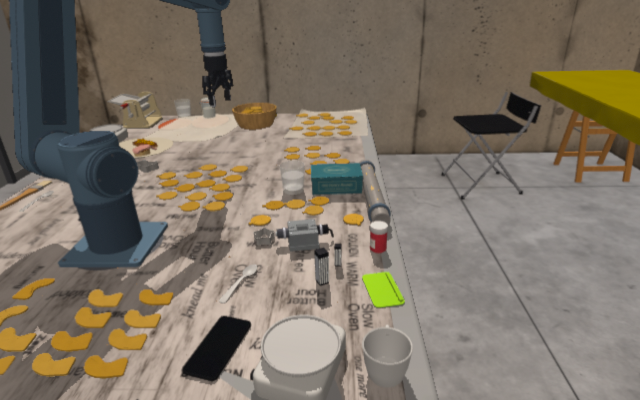

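The scene view shows the reader at about (335,242), the larger cell at (418,254), the small look-alike at (397,238), the tub at (395,201), the star at (298,272) and the glass at (214,190). The side view has the reader at (303,236) and the cell at (321,267). Next I'll enlarge both.

```bash
cat > h.py <<'E'
import numpy as np,cv2
from bench import camera,sensors,r
from scipy.spatial.transform import Rotation as R
def dist(c): return np.array([c["k1"],0,0,0,0.])
def ray(c,p):
    u=cv2.undistortPoints(np.array([[p]],float),c["mtx"],dist(c))[0,0]
    E=c["extrinsics"];d=E[:3,:3].T@np.array([*u,1]);o=-E[:3,:3].T@E[:3,3];return o,d
def onz(c,p,z):
    o,d=ray(c,p);return o+d*(z-o[2])/d[2]
def proj(c,X):
    E=c["extrinsics"];return cv2.projectPoints(np.atleast_2d(X).astype(float),cv2.Rodrigues(E[:3,:3])[0],E[:3,3],c["mtx"],dist(c))[0][:,0]
def tool(dw):  # world shift -> tool units
    s=sensors.sense();return R.from_euler("xyz",s["tcp_rot"]).inv().apply(dw)/0.3
E
python3 - <<'E'
from h import *
a=camera("scene");b=camera("side")
A=cv2.resize(a["frame"][205:285,270:450],None,fx=4.4,fy=4.4,interpolation=2)[:352,:792]
B=cv2.resize(b["frame"][215:295,240:380],None,fx=3,fy=3,interpolation=2)
im=np.zeros((352+240,800,3),np.uint8);im[:352,:792]=A;im[352:592,:420]=B
cv2.imwrite("pics/crop1.png",im[:,:,::-1])
print("cell foot scene",onz(a,(416,271),0),"side",onz(b,(322,282),0))
print("reader deck scene",onz(a,(335,234),.047),"side",onz(b,(303,226),.047))
print("tub",onz(a,(395,214),0),"star",onz(a,(299,283),0),"glass",onz(a,(215,207),0))
E
```

```text
cell foot scene [ 0.54692304 -0.16501888  0.        ] side [ 0.5483351  -0.16067183  0.        ]
reader deck scene [0.49605285 0.00461828 0.047     ] side [0.49589681 0.01204537 0.047     ]
tub [ 0.68297852 -0.03191931  0.        ] star [0.37676186 0.00424058 0.        ] glass [0.44051118 0.33708906 0.        ]
```

View pics/crop1.png

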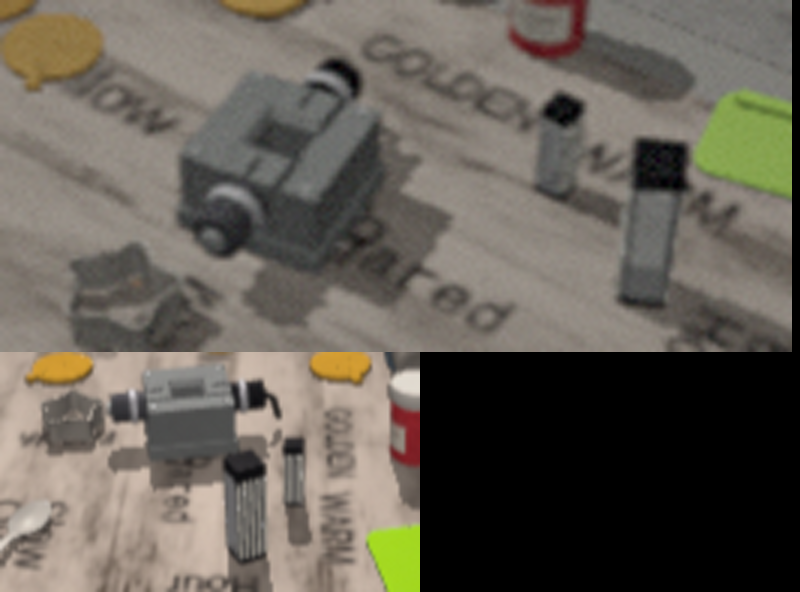

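Request:
{"name": "send_rows", "arguments": {
  "steps": [-0.86,-0.75,-0.08,0,0,0,-1,-0.86,-0.75,-0.08,0,0,0,-1,-0.86,-0.75,-0.08,0,0,0,-1,-0.86,-0.75,-0.08,0,0,0,-1,-0.86,-0.75,-0.08,0,0,0,-1,-0.86,-0.75,-0.08,0,0,0,-1,-0.86,-0.75,-0.08,0,0,0,-1,-0.86,-0.75,-0.08,0,0,0,-1,-0.86,-0.75,-0.08,0,0,0,-1,-0.86,-0.75,-0.08,0,0,0,-1]
}}

```text
time: 1.03
eef_pos: [0.3535, 0.2175, 0.2555]
tcp_rot: [-3.142, 0.001, 2.794]
wrist_force: [-0.1, 0.6, 0.3]
gripper_width: 0.0859
gripper_force: 0.0
```

Request:
{"name": "send_rows", "arguments": {
  "steps": [-0.86,-0.75,-0.08,0,0,-0.22,-1,-0.86,-0.75,-0.08,0,0,-0.22,-1,-0.86,-0.75,-0.08,0,0,-0.22,-1,-0.86,-0.75,-0.08,0,0,-0.22,-1,-0.86,-0.75,-0.08,0,0,-0.22,-1,-0.86,-0.75,-0.08,0,0,-0.22,-1,-0.86,-0.75,-0.08,0,0,-0.22,-1,-0.86,-0.75,-0.08,0,0,-0.22,-1,-0.86,-0.75,-0.08,0,0,-0.22,-1,-0.86,-0.75,-0.08,0,0,-0.22,-1]
}}

```text
time: 1.87
eef_pos: [0.5225, -0.0822, 0.2786]
tcp_rot: [-3.14, 0.001, -3.141]
wrist_force: [-0.2, -0.5, 0.0]
gripper_width: 0.0852
gripper_force: 0.0
```

```bash
python3 - <<'E'
from h import *
s=sensors.sense();print(s["time"],s["eef_pos"],s["tcp_rot"],s["q"])
c=camera("wrist");cv2.imwrite("pics/w1.png",c["frame"][:,:,::-1])
E=c["extrinsics"];print(c["k1"],-E[:3,:3].T@E[:3,3],E[:3,:3].T[:,2])
E
```

```text
1.8667 [ 0.52253085 -0.08224932  0.27864788] [-3.14002781e+00  9.08320231e-04 -3.14086800e+00] [-3.66376433e-01  1.91880632e-01  1.50539951e+00 -1.14391634e-03
  1.44290316e+00 -1.93775160e+00]
-0.04282751717138204 [ 0.43844272 -0.08052823  0.42193312] [ 0.32633835 -0.00166318 -0.94525156]
```

View pics/w1.png

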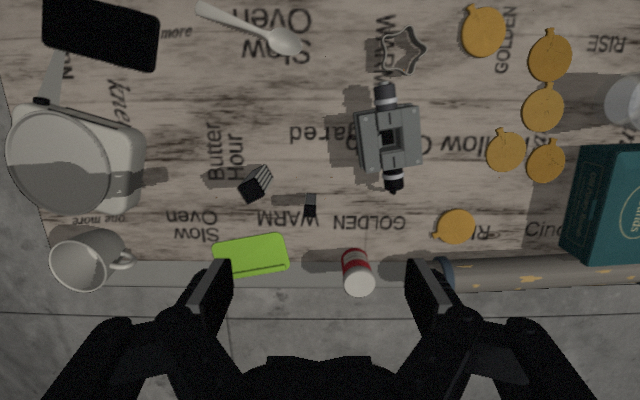

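The wrist view shows the reader deck at about (390,135) with the well near (388,137). The cell cap is at (250,190), turned roughly 30°, and the look-alike is at (311,200). I'll enlarge these.

```bash
python3 - <<'E'
from h import *
c=camera("wrist");f=c["frame"]
A=cv2.resize(f[75:205,345:435],None,fx=4.4,fy=4.4,interpolation=2)
B=cv2.resize(f[155:225,230:330],None,fx=4,fy=4,interpolation=2)
im=np.zeros((574,800,3),np.uint8);im[:572,:396]=A[:572,:396];im[:280,400:800]=B
im=np.clip(im*1.6,0,255).astype(np.uint8)
cv2.imwrite("pics/crop2.png",im[:,:,::-1])
E
```

```text
(no output)
```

View pics/crop2.png

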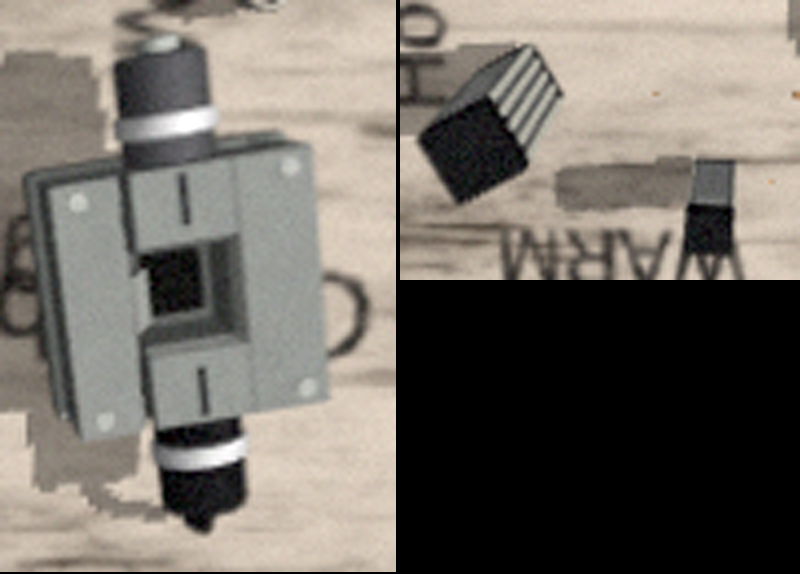

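The deck corners in the crop are at about (50,188), (313,143), (328,398) and (83,440). The cell's ribbed face looks to the upper right, and a bright sliver on the left of the mouth at (142,300) is probably the leaf. Now I'll fit the poses.

```bash
cat >> h.py <<'E'
from scipy.optimize import least_squares
def fit(c,loc,px,x0):
    loc=np.array(loc,float);px=np.array(px,float)
    def P(v):
        C,S=np.cos(v[2]),np.sin(v[2]);L=loc.copy();L[:,0]=v[0]+C*loc[:,0]-S*loc[:,1];L[:,1]=v[1]+S*loc[:,0]+C*loc[:,1];return L
    f=lambda v:(proj(c,P(v))-px).ravel()
    s=least_squares(f,x0,x_scale=[.01,.01,.1]);return s.x,s.fun.reshape(-1,2).round(1).tolist()
E
python3 - <<'E'
from h import *
c=camera("wrist")
D=np.array([[50,188],[313,143],[328,398],[83,440]])/4.4+[345,75]
# image up=-x world, right=+y : TL(-x,-y) TR(-x,+y) BR(+x,+y) BL(+x,-y)
h=.036
print("reader",fit(c,[[-h,-h,.047],[-h,h,.047],[h,h,.047],[h,-h,.047]],D,[.5,.01,0]))
q=np.array([[490,97],[460,204],[530,45],[562,95],[420,137],[527,163]])-[400,0];q=q/4+[230,155]
k=.012
# local: ribbed=+y normal => near corner (-x,+y); far (+x,-y); right corner (+x,+y); left (-x,-y)
print("cell",fit(c,[[-k,k,.072],[k,-k,.084],[-k,k,0],[k,k,0],[-k,-k,.078],[k,k,.078]],q,[.55,-.15,.5]))
p=np.array([[710,252]])-[400,0];p=p/4+[230,155];print("small",onz(c,p[0],.05))
E
```

```text
reader (array([0.49148702, 0.01037324, 0.17313549]), [[-0.2, -0.2], [-0.1, -0.1], [0.5, 0.3], [-0.3, 0.0]])
cell (array([ 0.54735641, -0.15968864,  0.51744464]), [[-0.3, -1.1], [-0.6, 1.4], [0.1, -1.4], [1.2, 0.4], [-0.7, -0.1], [0.5, 0.7]])
small [ 0.59114577 -0.09053101  0.05      ]
```

Request:
{"name": "send_rows", "arguments": {
  "steps": [-0.082,-0.26,0.2,0,0,-0.33,-1,-0.082,-0.26,0.43,0,0,-0.33,-1,-0.082,-0.26,0.43,0,0,-0.33,-1,-0.082,-0.26,0.43,0,0,-0.33,-1,-0.082,-0.26,0.43,0,0,-0.33,-1,-0.082,-0.26,0.43,0,0,-0.33,-1,-0.082,-0.26,0.43,0,0,-0.33,-1],
  "newtons": 60
}}

```text
time: 2.6
eef_pos: [0.5451, -0.1549, 0.1518]
tcp_rot: [-3.141, 0.001, -2.621]
wrist_force: [-0.3, 0.6, 1.1]
gripper_width: 0.0849
gripper_force: 0.0
```

```bash
python3 - <<'E'
from h import *
s=sensors.sense();print(s["time"],s["eef_pos"],s["tcp_rot"],s["wrist_force"])
c=camera("wrist");cv2.imwrite("pics/w2.png",np.clip(c["frame"][:,:,::-1]*1.5,0,255).astype(np.uint8))
print(proj(c,[[.5474,-.1597,.084],[.4915,.0104,.047]]))
E
```

```text
2.6 [ 0.54511906 -0.15492248  0.15184127] [-3.14080948e+00  1.18043369e-03 -2.62062079e+00] [-0.28048589  0.61685596  1.14424243]
[[309.78147435 211.1335523 ]
 [503.42116549 233.17956642]]
```

View pics/w2.png

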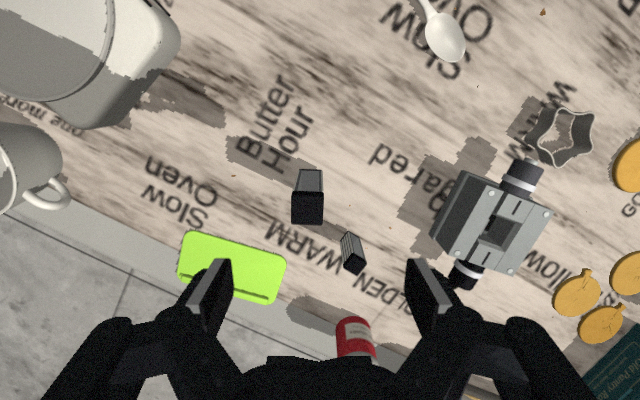

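The cap spans about columns 291–324 and rows 194–225, square to the gripper, and it lies between the fingers. Next I'll refit the pose and compute the remaining shift.

```bash
python3 - <<'E'
from h import *
c=camera("wrist");k=.012
v,e=fit(c,[[k,-k,.084],[k,k,.084],[-k,-k,0],[-k,k,0]],[[291.5,224.5],[324,224],[300,169.5],[322,169]],[.547,-.16,.52]);print(v,e)
s=sensors.sense();print(tool(np.array([v[0],v[1],.041])-s["eef_pos"]))
E
```

```text
[ 0.54842718 -0.16161273  0.52197057] [[0.7, 0.5], [-0.2, 1.0], [-1.3, -1.2], [0.8, -0.7]]
[ 0.00308411 -0.02057614  0.37290144]
```

Request:
{"name": "send_rows", "arguments": {
  "steps": [0,0,0,0,0,0,-1,0,0,0,0,0,0,-1,0,0,0,0,0,0,-1]
}}

```text
time: 2.95
eef_pos: [0.545, -0.1564, 0.1515]
tcp_rot: [-3.14, 0.001, -2.619]
wrist_force: [-0.4, -0.2, -0.7]
gripper_width: 0.0857
gripper_force: 0.0
```

Request:
{"name": "send_rows", "arguments": {
  "steps": [0,-0.021,0.1,0,0,0,-1,0,-0.021,0.2,0,0,0,-1,0,-0.021,0.28,0,0,0,-1,0,-0.021,0.34,0,0,0,-1,0,-0.021,0.368,0,0,0,-1,0,-0.021,0.368,0,0,0,-1,0,-0.021,0.368,0,0,0,-1]
}}

```text
time: 3.53
eef_pos: [0.548, -0.1622, 0.0404]
tcp_rot: [-3.141, 0.0, -2.62]
wrist_force: [0.3, -0.4, -0.9]
gripper_width: 0.0853
gripper_force: 0.0
```

Request:
{"name": "send_rows", "arguments": {
  "steps": [0,0,0,0,0,0,0,0,0,0,0,0,0,0.3,0,0,0,0,0,0,0.5,0,0,0,0,0,0,1,0,0,0,0,0,0,1,0,0,0,0,0,0,1,0,0,0,0,0,0,1,0,0,0,0,0,0,1],
  "newtons": 60
}}

```text
time: 4.2
eef_pos: [0.548, -0.1622, 0.0405]
tcp_rot: [-3.141, 0.0, -2.619]
wrist_force: [-2.2, 0.9, 5.7]
gripper_width: 0.0225
gripper_force: 58.6
```

Request:
{"name": "send_rows", "arguments": {
  "steps": [0,0,-0.05,0,0,0,1,0,0,-0.15,0,0,0,1,0,0,-0.27,0,0,0,1,0,0,-0.367,0,0,0,1,0,0,-0.367,0,0,0,1,0,0,-0.367,0,0,0,1]
}}

```text
time: 4.7
eef_pos: [0.5488, -0.1627, 0.1519]
tcp_rot: [-3.138, 0.002, -2.619]
wrist_force: [-0.8, 0.5, -1.0]
gripper_width: 0.023
gripper_force: 58.8
```

Request:
{"name": "send_rows", "arguments": {
  "steps": [-0.02,0.1,0,0,0,0.04,1,-0.045,0.22,0,0,0,0.08,1,-0.07,0.34,0,0,0,0.12,1,-0.1,0.46,0,0,0,0.17,1,-0.124,0.56,0,0,0,0.22,1,-0.124,0.593,0,0,0,0.22,1,-0.124,0.593,0,0,0,0.22,1,-0.124,0.593,0,0,0,0.22,1,-0.124,0.593,0,0,0,0.22,1,-0.124,0.593,0,0,0,0.22,1]
}}

```text
time: 5.53
eef_pos: [0.4918, 0.0093, 0.1497]
tcp_rot: [-3.141, -0.0, -2.966]
wrist_force: [-0.1, -0.7, -0.9]
gripper_width: 0.023
gripper_force: 59.0
```

```bash
python3 - <<'E'
from h import *
c=camera("wrist");f=c["frame"]
s=sensors.sense();print(s["time"],s["eef_pos"],s["tcp_rot"],s["wrist_force"],s["ft_torque"],s["gripper_width"])
t=s["eef_pos"];P=proj(c,[[.4915,.0104,.047],[t[0],t[1],t[2]+.043],[t[0],t[1],t[2]-.041]]);print(P)
x0,y0=220,110
im=cv2.resize(f[y0:y0+145,x0:x0+200],None,fx=4,fy=4,interpolation=2)
cv2.imwrite("pics/w3.png",np.clip(im[:,:,::-1]*1.5,0,255).astype(np.uint8))
E
```

```text
5.5833 [0.49175196 0.00934963 0.14972778] [-3.14136132e+00 -1.58130239e-04 -2.96627451e+00] [-0.73645738  0.85963539 -1.50071513] [-0.02409384  0.06484419 -0.02149486] 0.02293089328861527
[[318.18920692 197.19950018]
 [314.83082038 313.51234665]
 [316.38377228 227.26972573]]
```

View pics/w3.png

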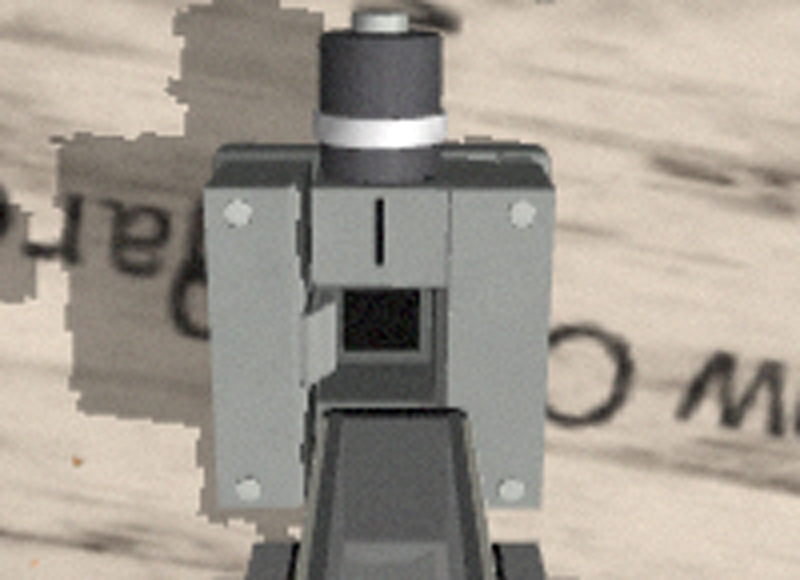

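The leaf is the steel tongue on the left, at crop (320,345), so the reader's +y points to image left (tool −y). The deck corners are (206,187), (553,187), (542,507) and (213,507), and the cell's near bottom edge is centred at (396,410). I'll now work out cell and well relative to each other.

```bash
python3 - <<'E'
from h import *
c=camera("wrist");h=.036;o=np.array([220,110])
D=np.array([[206,187],[553,187],[542,507],[213,507]])/4+o
v,e=fit(c,[[-h,-h,.047],[-h,h,.047],[h,h,.047],[h,-h,.047]],D,[.49,.01,.17]);print("reader",v,e)
v2,e2=fit(c,[[0,0,.047],[-.036,0,.047]],[[(380+376)/8+220,347/4+110],[379.5/4+220,187/4+110]],v);print(v2)
s=sensors.sense();t=s["eef_pos"];zb=t[2]-.0405
p=onz(c,np.array([396,410])/4+o,zb+.0022)
a=v[2];u=np.array([np.cos(a),np.sin(a),0]);w=np.array([-np.sin(a),np.cos(a),0])
cc=p+.0116*u;print("cell bottom",cc,"tcp",t)
d=np.array([v[0]-cc[0],v[1]-cc[1],0]);print("along light(u), across(w) mm",1e3*d@u,1e3*d@w,"toolunits",tool(d))
print("tcp yaw vs reader",s["tcp_rot"][2]+np.pi-a)
# scene camera check: deck edges predicted
for n in("scene","side"):
    cc2=camera(n);print(n,proj(cc2,[[t[0],t[1],t[2]+.043]]),proj(cc2,[[*v[:2],.047]]))
    cv2.imwrite(f"pics/{n}3.png",cc2["frame"][:,:,::-1])
E
```

```text
reader [0.49319749 0.00763962 0.17075001] [[-0.8, -0.1], [0.4, 0.4], [-0.7, -0.0], [1.1, -0.4]]
[0.4924417 0.0073903 0.1626612]
cell bottom [0.49144764 0.01101644 0.11147749] tcp [0.49166235 0.00943519 0.14977749]
along light(u), across(w) mm 1.1506139413551628 -3.6250502867572503 toolunits [-3.78208313e-03 -1.21002884e-02  1.18821478e-06]
tcp yaw vs reader 0.004407624766819579
scene [[330.96124339 175.89498784]] [[333.02739679 234.14285615]]
side [[298.49574004 174.09350949]] [[301.83522278 226.86391163]]
```

Request:
{"name": "send_rows", "arguments": {
  "steps": [-0.004,-0.015,0.04,0,0,0,1,-0.004,-0.015,0.1,0,0,0,1,-0.004,-0.015,0.15,0,0,0,1,-0.004,-0.015,0.187,0,0,0,1,-0.004,-0.015,0.187,0,0,0,1,-0.004,-0.015,0.187,0,0,0,1,-0.004,-0.015,0.187,0,0,0,1]
}}

```text
time: 6.32
eef_pos: [0.4938, 0.0061, 0.0946]
tcp_rot: [-3.141, 0.001, -2.965]
wrist_force: [-0.0, 0.9, -1.2]
gripper_width: 0.0227
gripper_force: 59.0
```

```bash
python3 - <<'E'
from h import *
c=camera("wrist");f=c["frame"]
s=sensors.sense();print(s["time"],s["eef_pos"],s["tcp_rot"],s["wrist_force"],s["ft_torque"],s["gripper_width"])
x0,y0=255,120
w=cv2.resize(f[y0:y0+130,x0:x0+120],None,fx=4.2,fy=4.2,interpolation=2)
d=camera("side")["frame"][170:250,260:345]
d=cv2.resize(d,None,fx=3.4,fy=3.4,interpolation=2)
im=np.zeros((546,800,3),np.uint8);im[:,:504]=w[:546,:504];im[:d.shape[0],508:508+d.shape[1]]=d
cv2.imwrite("pics/w4.png",np.clip(im[:,:,::-1]*1.5,0,255).astype(np.uint8))
E
```

```text
6.3667 [0.49397326 0.00613279 0.09479623] [-3.14093623e+00  1.54753062e-03 -2.96517228e+00] [ 0.02557174  0.25587758 -0.42970994] [ 0.01968152 -0.00200696  0.02008047] 0.02307775840591953
```

View pics/w4.png

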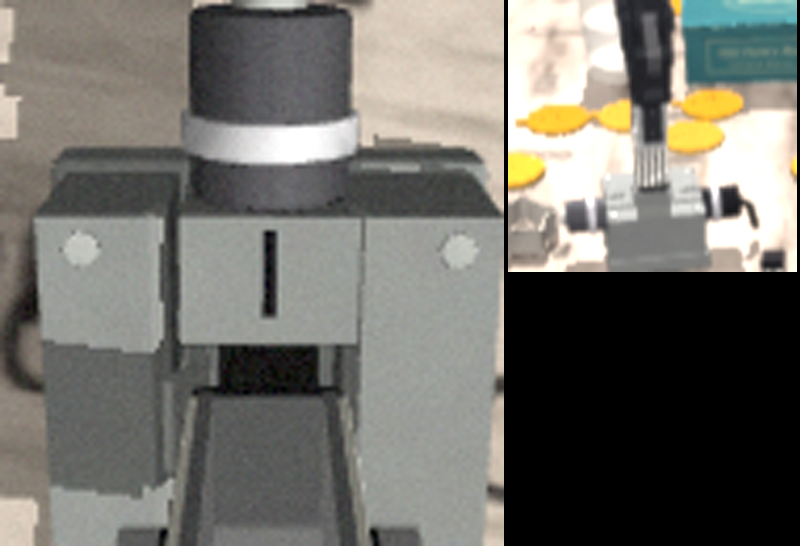

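The deck's mid column is about 270, with edges at 37 and 502 on row 216. The cell bottom is centred at about 269, with its near edge on row 393, and the mouth's near edge is on row 345. Next I'll compute the offset along the light path.

```bash
python3 - <<'E'
from h import *
c=camera("wrist");a=.17;u=np.array([np.cos(a),np.sin(a),0]);w=np.array([-np.sin(a),np.cos(a),0])
f=lambda p,z:onz(c,np.array(p)/4.2+[255,120],z)
A=f((269.5,216.5),.047);B=f((269.5,345),.047);t=sensors.sense()["eef_pos"]
C=f((269,393),t[2]-.0405+.0022)+.0116*u
print("deck edge->mouth edge",1e3*(B-A)@u,"(expect 20.5)")
print("cell - centre from deck edge: u",1e3*(C-A)@u-36,"w",1e3*(C-A)@w, "from mouth edge u",1e3*(C-B)@u-15.5)
print("cell vs tcp u",1e3*(C-t)@u,"w",1e3*(C-t)@w, "deckwidth",1e3*np.linalg.norm(f((37,218),.047)-f((502,215),.047)))
E
```

```text
deck edge->mouth edge 20.972919213843674 (expect 20.5)
cell - centre from deck edge: u 0.9509923690243056 w 0.11447077132847305 from mouth edge u 0.4780731551806259
cell vs tcp u 0.9394759784502605 w 1.6158549553683965 deckwidth 71.5138132818263
```

Request:
{"name": "send_rows", "arguments": {
  "steps": [0.0023,-0.0033,0,0,0,0,1,0.0023,-0.0033,0.007,0,0,0,1,0.0023,-0.0033,0.014,0,0,0,1,0.0023,-0.0033,0.021,0,0,0,1,0.0023,-0.0033,0.028,0,0,0,1,0.0023,-0.0033,0.034,0,0,0,1,0.0023,-0.0033,0.034,0,0,0,1,0.0023,-0.0033,0.034,0,0,0,1]
}}

```text
time: 7.13
eef_pos: [0.4925, 0.0054, 0.0835]
tcp_rot: [3.141, -0.0, -2.965]
wrist_force: [0.5, -1.0, 0.0]
gripper_width: 0.0227
gripper_force: 59.0
```

Request:
{"name": "send_rows", "arguments": {
  "steps": [0,0,0.005,0,0,0,1,0,0,0.01,0,0,0,1,0,0,0.015,0,0,0,1,0,0,0.02,0,0,0,1,0,0,0.02,0,0,0,1,0,0,0.02,0,0,0,1]
}}

```text
time: 7.63
eef_pos: [0.493, 0.0053, 0.0777]
tcp_rot: [-3.141, 0.0, -2.965]
wrist_force: [2.3, -0.1, -2.3]
gripper_width: 0.023
gripper_force: 59.0
```

Request:
{"name": "send_rows", "arguments": {
  "steps": [0,0,0.005,0,0,0,1,0,0,0.01,0,0,0,1,0,0,0.015,0,0,0,1,0,0,0.015,0,0,0,1,0,0,0.015,0,0,0,1]
}}

```text
time: 8.05
eef_pos: [0.4929, 0.0056, 0.0732]
tcp_rot: [3.141, 0.001, -2.965]
wrist_force: [1.5, 2.0, -0.7]
gripper_width: 0.0231
gripper_force: 59.0
```

```bash
python3 - <<'E'
from h import *
for i in range(3):
    camera("side");s=sensors.sense();print(s["eef_pos"],s["wrist_force"].round(2),s["ft_torque"].round(3)) if hasattr(s["wrist_force"],"round") else print(s["eef_pos"],s["wrist_force"],s["ft_torque"])
E
```

```text
[0.49286596 0.00559776 0.07318628] [ 1.88  2.96 -0.11] [ 0.507 -0.415 -0.006]
[0.49286818 0.00555503 0.0731829 ] [ 1.37  2.1  -0.35] [ 0.51  -0.437 -0.01 ]
[0.49284146 0.00554922 0.07319611] [1.72 2.03 0.  ] [ 0.567 -0.492  0.042]
```

Request:
{"name": "send_rows", "arguments": {
  "steps": [-0.0015,0,0.003,0,0,0,1,-0.0015,0,0.008,0,0,0,1,-0.0015,0,0.013,0,0,0,1,-0.0015,0,0.017,0,0,0,1,-0.0015,0,0.017,0,0,0,1,-0.0015,0,0.017,0,0,0,1]
}}

```text
time: 8.7
eef_pos: [0.4929, 0.0056, 0.0677]
tcp_rot: [3.141, -0.0, -2.965]
wrist_force: [1.4, 2.8, -1.7]
gripper_width: 0.0231
gripper_force: 58.9
```

Request:
{"name": "send_rows", "arguments": {
  "steps": [0,0,0.0035,0,0,0,1,0,0,0.0035,0,0,0,1]
}}

```text
time: 8.87
eef_pos: [0.493, 0.0055, 0.0668]
tcp_rot: [3.141, -0.0, -2.965]
wrist_force: [0.8, 2.5, -0.6]
gripper_width: 0.0232
gripper_force: 59.2
```

Request:
{"name": "send_rows", "arguments": {
  "steps": [0,0,0.0035,0,0,0,1,0,0,0.0035,0,0,0,1]
}}

```text
time: 9.03
eef_pos: [0.493, 0.0054, 0.0659]
tcp_rot: [3.142, -0.0, -2.965]
wrist_force: [1.1, 2.3, 0.5]
gripper_width: 0.0228
gripper_force: 59.2
```

Request:
{"name": "send_rows", "arguments": {
  "steps": [0,0,0.0035,0,0,0,1,0,0,0.0035,0,0,0,1]
}}

```text
time: 9.2
eef_pos: [0.493, 0.0054, 0.0648]
tcp_rot: [3.142, -0.0, -2.965]
wrist_force: [0.4, 2.4, 0.5]
gripper_width: 0.0229
gripper_force: 59.2
```

Request:
{"name": "send_rows", "arguments": {
  "steps": [0,0,0.0035,0,0,0,1,0,0,0.0035,0,0,0,1]
}}

```text
time: 9.37
eef_pos: [0.493, 0.0054, 0.0638]
tcp_rot: [3.142, -0.0, -2.965]
wrist_force: [1.1, 2.4, 0.2]
gripper_width: 0.0227
gripper_force: 59.2
```

Request:
{"name": "send_rows", "arguments": {
  "steps": [0,0,0.0035,0,0,0,1,0,0,0.0035,0,0,0,1]
}}

```text
time: 9.53
eef_pos: [0.493, 0.0054, 0.0627]
tcp_rot: [3.142, -0.0, -2.965]
wrist_force: [-0.0, 2.4, 0.7]
gripper_width: 0.023
gripper_force: 59.2
```

Request:
{"name": "send_rows", "arguments": {
  "steps": [0,0,0.0035,0,0,0,1,0,0,0.0035,0,0,0,1]
}}

```text
time: 9.7
eef_pos: [0.493, 0.0054, 0.0616]
tcp_rot: [3.142, -0.0, -2.965]
wrist_force: [-0.2, 2.9, -0.0]
gripper_width: 0.0229
gripper_force: 59.2
```

Request:
{"name": "send_rows", "arguments": {
  "steps": [0,0,0.0025,0,0,0,1,0,0,0.0025,0,0,0,1]
}}

```text
time: 9.87
eef_pos: [0.493, 0.0054, 0.0609]
tcp_rot: [3.142, -0.0, -2.965]
wrist_force: [0.5, 2.5, 0.1]
gripper_width: 0.0227
gripper_force: 59.2
```

Request:
{"name": "send_rows", "arguments": {
  "steps": [0,0,0.0025,0,0,0,1,0,0,0.0025,0,0,0,1]
}}

```text
time: 10.03
eef_pos: [0.493, 0.0054, 0.0602]
tcp_rot: [3.142, -0.0, -2.965]
wrist_force: [-0.3, 3.4, -0.3]
gripper_width: 0.0229
gripper_force: 59.2
```

Request:
{"name": "send_rows", "arguments": {
  "steps": [0,0,0.0025,0,0,0,1,0,0,0.0025,0,0,0,1]
}}

```text
time: 10.2
eef_pos: [0.4931, 0.0054, 0.0595]
tcp_rot: [3.142, -0.0, -2.965]
wrist_force: [-0.1, 3.1, 0.6]
gripper_width: 0.023
gripper_force: 59.2
```

Request:
{"name": "send_rows", "arguments": {
  "steps": [0,0,0.0025,0,0,0,1,0,0,0.0025,0,0,0,1]
}}

```text
time: 10.37
eef_pos: [0.4931, 0.0054, 0.0593]
tcp_rot: [-3.142, 0.0, -2.965]
wrist_force: [-1.6, 3.5, 5.6]
gripper_width: 0.023
gripper_force: 60.2
```

Request:
{"name": "send_rows", "arguments": {
  "steps": [0,0,0.0025,0,0,0,1,0,0,0.0025,0,0,0,1]
}}

```text
time: 10.53
eef_pos: [0.4932, 0.0054, 0.0592]
tcp_rot: [-3.141, 0.0, -2.965]
wrist_force: [-3.2, 4.1, 12.7]
gripper_width: 0.0228
gripper_force: 61.1
```

Firm contact came at TCP z ≈ 0.0594, about 28 mm deep. The force is rising by about 7 N per step and is now near 12 N, so I'll hold here.

Request:
{"name": "send_rows", "arguments": {
  "steps": [0,0,0,0,0,0,1,0,0,0,0,0,0,1,0,0,0,0,0,0,1,0,0,0,0,0,0,1]
}}

```text
time: 10.87
eef_pos: [0.4932, 0.0054, 0.0592]
tcp_rot: [-3.141, 0.0, -2.965]
wrist_force: [-2.8, 3.3, 12.6]
gripper_width: 0.0228
gripper_force: 61.1
```

Request:
{"name": "send_rows", "arguments": {
  "steps": [0,0,0,0,0,0,1,0,0,0,0,0,0,1,0,0,0,0,0,0,1,0,0,0,0,0,0,1,0,0,0,0,0,0,1,0,0,0,0,0,0,1,0,0,0,0,0,0,1,0,0,0,0,0,0,1,0,0,0,0,0,0,1,0,0,0,0,0,0,1]
}}

```text
time: 11.7
eef_pos: [0.4932, 0.0055, 0.0592]
tcp_rot: [-3.141, 0.0, -2.965]
wrist_force: [-4.5, 3.2, 12.1]
gripper_width: 0.023
gripper_force: 61.1
```

```bash
python3 - <<'E'
from h import *
for i in range(4):
    c=camera("side");s=sensors.sense();print(np.round(s["eef_pos"],4),np.round(s["wrist_force"],1),np.round(s["ft_torque"],2))
b=c["frame"][150:260,250:370];a=camera("wrist")["frame"][120:250,255:375]
im=np.zeros((520,800,3),np.uint8);a=cv2.resize(a,None,fx=3.3,fy=3.3,interpolation=2);b=cv2.resize(b,None,fx=3.3,fy=3.3,interpolation=2)
im[:a.shape[0],:a.shape[1]]=a;im[:b.shape[0],400:400+b.shape[1]]=b
cv2.imwrite("pics/w5.png",np.clip(im[:440,:,::-1]*1.4,0,255).astype(np.uint8))
E
```

```text
[0.4932 0.0054 0.0592] [-2.7  2.9 12.1] [0.64 0.66 0.  ]
[0.4932 0.0054 0.0592] [-2.2  4.  12.4] [0.65 0.67 0.  ]
[0.4932 0.0054 0.0592] [-3.   4.  12.1] [0.71 0.64 0.01]
[0.4932 0.0054 0.0592] [-2.9  3.4 12.3] [0.7  0.67 0.06]
```

View pics/w5.png

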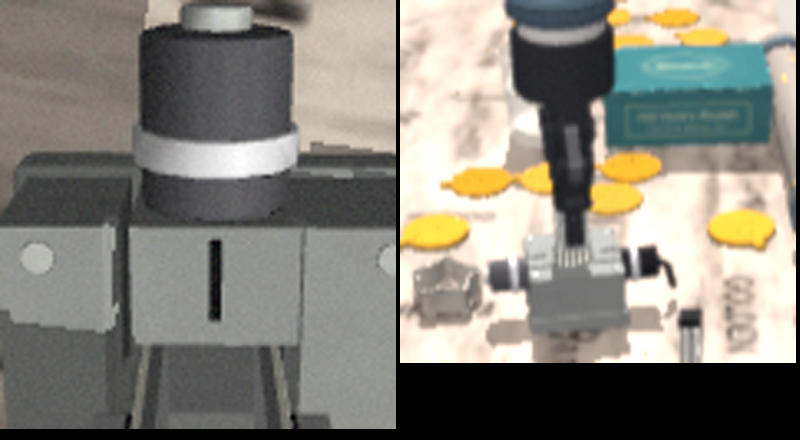

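The cell sits upright in the well with its ribs toward the side camera, across the light path. It has been pressed steadily at about 12 N for more than 1 s, so I'll release it and go straight up.

Request:
{"name": "send_rows", "arguments": {
  "steps": [0,0,0,0,0,0,0,0,0,0,0,0,0,0,0,0,0,0,0,0,0,0,0,0,0,0,0,-0.5,0,0,0,0,0,0,-0.5,0,0,0,0,0,0,-0.5,0,0,0,0,0,0,-0.5]
}}

```text
time: 12.53
eef_pos: [0.4931, 0.0054, 0.0579]
tcp_rot: [-3.142, -0.0, -2.965]
wrist_force: [-0.1, 0.4, 0.1]
gripper_width: 0.064
gripper_force: 0.0
```

Request:
{"name": "send_rows", "arguments": {
  "steps": [0,0,-0.04,0,0,0,-0.5,0,0,-0.1,0,0,0,-0.5,0,0,-0.2,0,0,0,-0.5,0,0,-0.3,0,0,0,-0.5,0,0,-0.4,0,0,0,-0.5,0,0,-0.5,0,0,0,-0.5,0,0,-0.5,0,0,0,-0.5,0,0,-0.5,0,0,0,-0.5]
}}

```text
time: 13.2
eef_pos: [0.4943, 0.0052, 0.2099]
tcp_rot: [-3.14, 0.004, -2.965]
wrist_force: [-0.9, 0.6, -0.2]
gripper_width: 0.0641
gripper_force: 0.0
```

```bash
python3 - <<'E'
from h import *
s=sensors.sense();print(s["time"],s["eef_pos"],s["wrist_force"])
a=camera("wrist")["frame"][100:260,240:400];b=camera("side")["frame"][195:265,260:350]
im=np.zeros((512,800,3),np.uint8);a=cv2.resize(a,None,fx=3.2,fy=3.2,interpolation=2);b=cv2.resize(b,None,fx=3.1,fy=3.1,interpolation=2)
im[:a.shape[0],:a.shape[1]]=a;im[:b.shape[0],514:514+b.shape[1]]=b
c=cv2.resize(camera("scene")["frame"][205:275,275:365],None,fx=3.1,fy=3.1,interpolation=2);im[230:230+c.shape[0],514:514+c.shape[1]]=c
cv2.imwrite("pics/w6.png",np.clip(im[:,:,::-1]*1.5,0,255).astype(np.uint8))
E
```

```text
13.2 [0.49427745 0.00515807 0.20989276] [-0.86104421  0.6404716  -0.20230849]
```

View pics/w6.png

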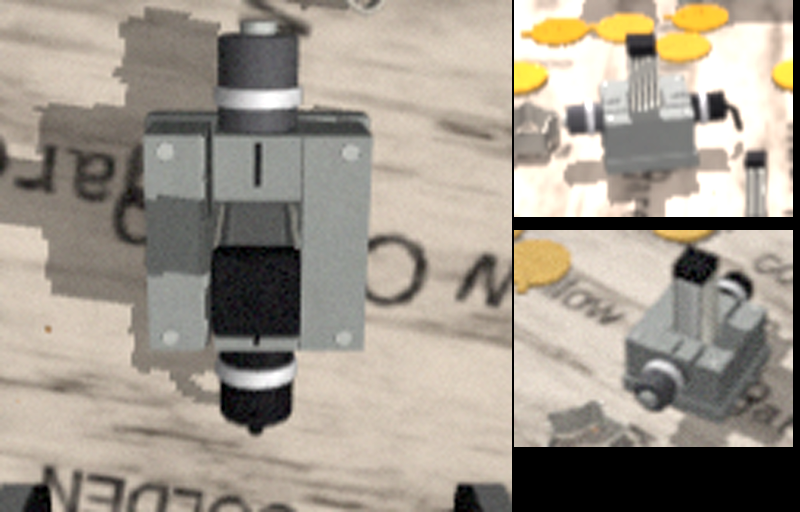

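The cell stands upright in the well, with its cap centred at (257,290) on the light path and its clear faces toward the barrels. The gripper is clear of everything, so I'll hand in the job.

```bash
python3 -c "
from bench import workorder;print(workorder.sign_off())"
```

```text
the job is handed in; nothing more can be done
None
```

The check cell is upright in the reader's well with its clear faces along the light path; I felt it home about 28 mm down, pressed it at about 12 N for over a second, released it, and handed the job in at about 13 s with no bystander touched.

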